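Corner check of the bench scale with a push gauge

TASK

Get the blue bench scale ready for its corner check: take the brass weight off the pan, stand it upright in the open drawer of the small white cabinet, let go and slide the drawer fully shut. Then take the orange push gauge out of its stand and press its steel tip on the yellow spot on the pan, gauge upright, lightly with about 4 N (never hard), and finish while holding it there: do not let go or put it down. Leave everything else on the bench standing where it is.

Things in the scene. Friction and masses are not known exactly. Their poses are not given: they have to be found in the camera images.
- scale: blue digital bench scale, fixed: housing 220 x 220 mm with a display wedge on its front (-x) side reaching to x = -140 mm; origin at the centre of its footprint on the bench. Its pan (210 along x by 230 along y, 12 mm thick, flat) has its unloaded top 108 mm above the bench.
- scale_pan (a joint): how far the sprung pan is pressed straight down, m: 0 unloaded, stop at 0.010. The spring is linear, 1000 N/m (4 N sinks it 4 mm); the brass weight alone sinks it 4 to 6 mm.
- spot (a point): centre of the flat round yellow spot (20 mm diameter, red dot in the middle) on the pan's top, 65 mm from the pan centre line towards the back (the scale +x side); z is up. Its height follows the pan: 108 mm above the bench when unloaded.
- weight: loose brass weight, about 0.5 kg, 61 mm high, standing on the pan: round body 40 mm diameter and 40 mm high, on top of it a neck and a knob of 24 mm diameter. Origin at the centre of its underside, z along its axis.
- cab: small white one-drawer cabinet, fixed, 180 (x) x 200 (y) x 110 mm high, front towards its -x; it may be to the left or to the right of the scale; origin at the centre of its underside. A tip box stands on its top, towards the back.
- cab_drawer0 (a joint): how far the drawer is pulled out along the cabinet's -x, m: 0 shut, starts 0.09 to 0.11 open; slides with about 1 N of friction and stays where it is left.
- cab_drawer0_handle (a point): middle of the drawer's steel bar handle (100 mm long along y, about 10 mm thick), 35 mm in front of the drawer front and moving with the drawer; axes as the cabinet's, x pointing into the cabinet.
- drawer_floor (a point): centre of the drawer's inner floor, moving with the drawer; axes as the cabinet's (x into the cabinet). Inside, the drawer measures 135 (x) by 158 (y) mm with walls 66 mm high above the floor; the inner face of its front lies at x = -67 mm. At the start about the front 85 to 105 mm of it are clear of the cabinet.
- stand: white block 160 (x) x 90 (y) x 70 mm high, fixed, on the other side of the scale from the cabinet; origin at the centre of its underside. Two upright holes 17 mm wide through it on its centre line: at x = -55 mm holds the gauge, at x = +50 mm a pipette.
- gauge: loose push gauge, 0.15 kg, 155 mm long, upright in the stand: orange round body 28 mm diameter from 60 to 155 mm above the tip, below it a rigid steel rod, 10 mm diameter, flat tip. Origin at the tip's centre, z along its axis to the top. In the stand the tip is 10 mm above the bench, the body's shoulder resting on the block: lift over 60 mm to free it.
- pipette: bystander: white and blue pipette standing in the stand's other hole, its top 180 mm above the bench; origin at its tip, z up.
- tipbox: bystander: clear box with green lid, 60 x 110 x 43 mm, on the cabinet's top; origin at centre of underside.
- jar: bystander: white jar, red cap, 84 mm diameter, 130 mm high, at the back of the bench; origin at centre of underside.
- amber: bystander: amber bottle, 70 mm diameter, 150 mm high, at the back; origin at centre of underside.
- cylinder: bystander: glass measuring cylinder, 70 mm foot, 178 mm high, at the back; origin at centre of underside.
- beaker: bystander: glass beaker, 70 mm diameter, 85 mm high, at the back; origin at centre of underside.
There are look-alikes about, which are no part of the job. What is meant by the gauge is not green, and is the larger of those in its own colour.

How it is judged:
By the outcome, as a careful person would: the job done as asked, in the order asked, and still so for the second after the job is handed in, while the arm keeps its last pose, push and grip.
It also fails if it takes over 72 s, if anything falls off the work surface, if the arm or the gripper's body presses on something with over 40 N, if the wrist force passes 120 N, or if a joint passes its speed limit or range.

ROBOT

A 7-joint arm with a two-finger parallel gripper is mounted at the origin on the work surface. World frame = base frame: x ahead of the robot, y to its left, z up, the work surface at z = 0. Lengths are in m, angles in degrees, forces in N, time in s.
With the tool pointing down it reaches from about 0.425 to 0.875 m from the base axis. Payload 4.7 kg.
Tool frame: the origin (TCP) lies between the finger pads; the fingertips stand 8 mm ahead of it and the grasp point (between the pads) lies 11 mm behind it (env.tip_extent is the distance from the TCP to the fingertips, in m); z points along the fingers, y is the line along which they close (so a half turn about z gives the same grasp; the last joint's range is limited). The gripper opens to 87 mm and grips with 3 to 60 N. Pads are 19 mm wide; open, the fingers measure 117 mm over their backs; the gripper's body (75 mm by 190 mm) begins 51 mm behind the grasp point.
Start: joints at [72.256, 18.392, -4.016, 83.108, 1.295, 78.541, -3.26], TCP at [0.207, -0.616, 0.231] pointing down, gripper open.
Joint ranges: [-163.93, 163.93], [-17.29, 119.83], [-79.2, 71.16], [3.27, 140.29], [-89.18, 269.18], [5.43, 117.66], [-154.24, 154.24]. Speed limits (degrees/s): [147.25, 147.25, 180, 180, 180, 180, 180].

INTERFACE

Orientations are given as [roll, pitch, yaw] about the fixed x, y, z axes, in that order (R = Rz(yaw) Ry(pitch) Rx(roll)).
In Python, from cell import sensors, vision, workorder, env gives the robot as it stands.
- The arm moves only by the tool drive_tool, never from a script. Its argument "moves" is a list of rows, each an object of numbers: "x", "y", "z": the shift along the tool's x, y, z in mm; "rx", "ry", "rz": the turn, a rotation vector about the tool's x, y, z in rad; "fingers": the closure, from -1 (fully open) to 1 (shut). In form: [{"x": .., "y": .., "z": .., "rx": .., "ry": .., "rz": .., "fingers": ..}, ...]. A call has 1 to 20 rows; each row is the pose to reach, as a shift and turn from the pose commanded when the call began, along the tool's axes at that moment; what a row does not reach only later rows make up. A row lasts 1/8 s, in which the tool goes at most 62.5 mm and 10.7 degrees, less where a joint would pass 70% of its speed; a pose out of reach is approached as far as the arm can. A call with a gripper value outside its range is refused whole. The fingers move at their own pace and stop on an object; "force" is the grip in N (left out, the last holds). Time passes only in rows, so rows that repeat a pose let the fingers close. It gives the time, the measured TCP pose, the force, the opening and the grip force at its end, in the units of the state.
- sensors.get_obs(): the state, without advancing time (a new reading comes with each control period).
- vision.read_camera(name): name is "side" or "top"; returns a dict with "image" (400x640x3 uint8, red, green, blue), "fx", "fy", "cx", "cy" (pixels), "k1" (the pictures are not rectified: a ray, as slopes to the right and down, at radius r is drawn at 1 + k1 r^2 times it, then the intrinsics apply), "R" (3x3) and "t" (3): a world point X has camera coordinates R X + t. Camera axes: x right, y down, z forward; pixel columns grow to the right and rows downward; lengths in m; the calibration is good to about 2 mm. A picture is of the moment at which its call begins. There is no depth.
- workorder.sign_off(): hands the job in; it is judged then, once.
The state is a dict: "time_s": time; "qpos": joint angles; "joint_velocities": joint speeds; "effort": joint torques, N m; "tool_pos": TCP position; "tool_rot": TCP orientation; "force": force on the tool from outside, world axes, zero at the start; "wrist_torque": the same for the moment, N m; "grip_width": finger opening in m; "grasp_force": force on a finger pad.
Only numpy, scipy, OpenCV 4.12 (cv2) and the standard library are available. Lean on these libraries where they do the work, as an engineer would, in place of code of your own. Each camera call takes 0.05 s, during which the arm holds its last target. There are 200 camera calls.

## Working session

There is one attempt and no reset: what is moved stays moved. The work goes in short steps, Python scripts to look and compute and a tool call to move; the robot and the scene stay as the last step left them, time stands still between calls to the robot, and variables do not carry over. Pictures are saved under pics/ and viewed, at most 10 in all, crops included, and the job is handed in when it is done.

Besides the shell and the picture viewer there is one more tool, called as name([rows], argument=value, ...), one row to a line, values as JSON. drive_tool: Moves the arm, as the interface text tells. Its arguments: {"type":"object","properties":{"moves":{"type":"array"},"force":{"type":"number"}},"required":["moves"]}

```bash
mkdir -p pics
cat > h.py <<'E'
import numpy as np, cv2
from scipy.spatial.transform import Rotation as Rn
from cell import sensors, vision, workorder, env
def snap(n,f):
    c=vision.read_camera(n); cv2.imwrite(f'pics/{f}.png',cv2.cvtColor(c['image'],cv2.COLOR_RGB2BGR)); np.save(f'pics/{f}.npy',{k:np.array(v) for k,v in c.items()},allow_pickle=True); return c
def load(f): return np.load(f'pics/{f}.npy',allow_pickle=True).item()
def ray(c,u,v):
    d=np.array([(u-c['cx'])/c['fx'],(v-c['cy'])/c['fy']]); s=d.copy()
    for _ in range(20): s=d/(1+c['k1']*(s@s))
    R=np.array(c['R']); return -R.T@np.array(c['t']), R.T@np.array([*s,1])
def atz(c,u,v,z):
    o,d=ray(c,u,v); return o+d*(z-o[2])/d[2]
def tri(c1,p1,c2,p2):
    o1,d1=ray(c1,*p1); o2,d2=ray(c2,*p2); d1/=np.linalg.norm(d1); d2/=np.linalg.norm(d2)
    s=np.linalg.lstsq(np.array([d1,-d2]).T,o2-o1,rcond=None)[0]; a=o1+s[0]*d1;b=o2+s[1]*d2
    return (a+b)/2, np.linalg.norm(a-b)
def proj(c,X):
    p=np.array(c['R'])@np.array(X)+c['t']; s=p[:2]/p[2]; s=s*(1+c['k1']*(s@s)); return s*[c['fx'],c['fy']]+[c['cx'],c['cy']]
def crop(f,x,y,w,h,k,out):
    cv2.imwrite(f'pics/{out}.png',cv2.resize(cv2.imread(f'pics/{f}.png')[y:y+h,x:x+w],None,fx=k,fy=k,interpolation=cv2.INTER_CUBIC))
E
python3 - <<'E'
from h import *
for n in('top','side'):
    c=snap(n,n+'0'); print(n,-np.array(c['R']).T@np.array(c['t']),c['fx'],c['k1'],np.array(c['R'])[2])
print(sensors.get_obs(), env.tip_extent)
E
```

```text
top [0.56608865 0.01793832 1.02447303] 415.7349225239904 -0.03158229354179684 [ 0.07479264 -0.02198257 -0.99695678]
side [ 0.18100535 -0.57134306  0.79199564] 452.04176136708213 -0.058126706520907755 [ 0.4559187   0.57341268 -0.68068791]
{'time_s': 0.1, 'qpos': array([72.25555519, 18.43339607, -4.01416084, 83.16872979,  1.29529733,
       78.54101802, -3.25964256]), 'joint_velocities': array([-0.00510645, -0.02880338, -0.07244605, -0.20665341, -0.08486225,
       -0.06534231,  0.02402043]), 'effort': array([-4.36284690e-04, -4.92567873e+01, -4.06049034e-01, -3.13400102e+01,
       -6.42215274e-02,  3.93570517e-02,  5.94774747e-05]), 'tool_pos': array([ 0.20659302, -0.61577969,  0.22957958]), 'tool_rot': array([-1.79902100e+02,  6.25704372e-03,  1.85531788e+01]), 'force': array([ 0.02438892,  0.93104722, -0.11310228]), 'wrist_torque': array([ 0.06458202,  0.03243296, -0.01935783]), 'grasp_force': 0.0, 'grip_width': 0.0871308546897249} 0.008
```

View pics/top0.png

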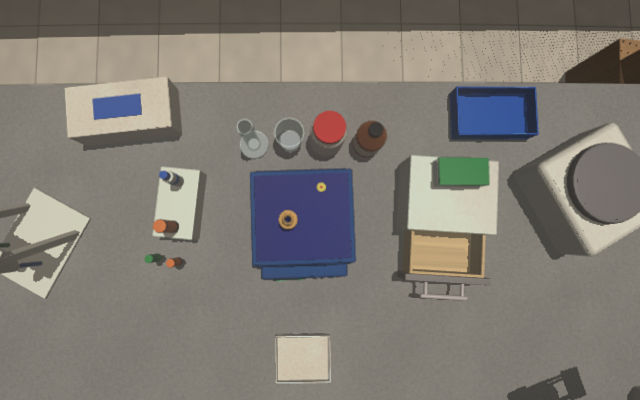

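View pics/side0.png

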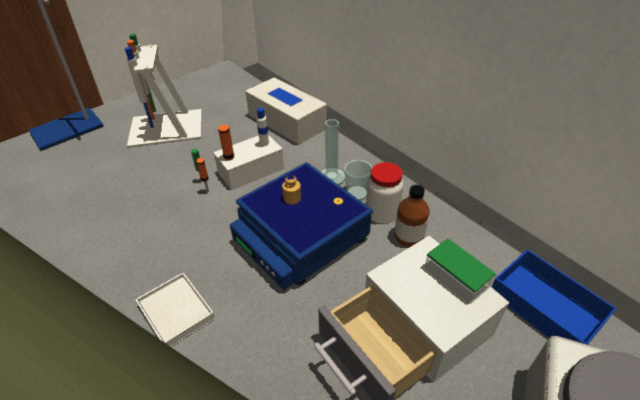

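The top view shows the stand at (177,204) with the gauge's orange top at (160,227). The weight is at (288,219), the spot at (321,187), the drawer at (445,253) and its handle at (444,297). The side view shows the gauge top at (225,128), the knob at (291,182) and the spot at (338,201). I'll enlarge both for exact pixels.

Run:
```python
from h import *
def g(f,x,y,w,h,k):
    return cv2.resize(cv2.imread(f'pics/{f}.png')[y:y+h,x:x+w],None,fx=k,fy=k,interpolation=cv2.INTER_CUBIC)
# panel: each 400x300
A=g('top0',140,155,80,60*2,5)   #400x600
B=g('top0',260,170,80,60,5); C=g('side0',265,165,80,60,5)
cv2.imwrite('pics/p1.png',np.hstack([A,np.vstack([B,C])]))
A=g('top0',390,150,110,160,3.6); B=g('side0',310,235,200,160,2)
h=576
B2=g('side0',180,90,110,110,3.6)
cv2.imwrite('pics/p2.png',np.hstack([A,np.vstack([B,np.zeros((256,400,3),np.uint8)])]))
B3=g('side0',180,90,100,120,5); cv2.imwrite('pics/p3.png',B3)
p=np.zeros((600,800,3),np.uint8);p[:600,:500]=B3;p[:300,500:]=g('side0',310,330,60,60,5);p[300:,500:]=g('top0',415,255,60,60,5);cv2.imwrite('pics/p3.png',p)
```

```text
(no output)
```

View pics/p1.png

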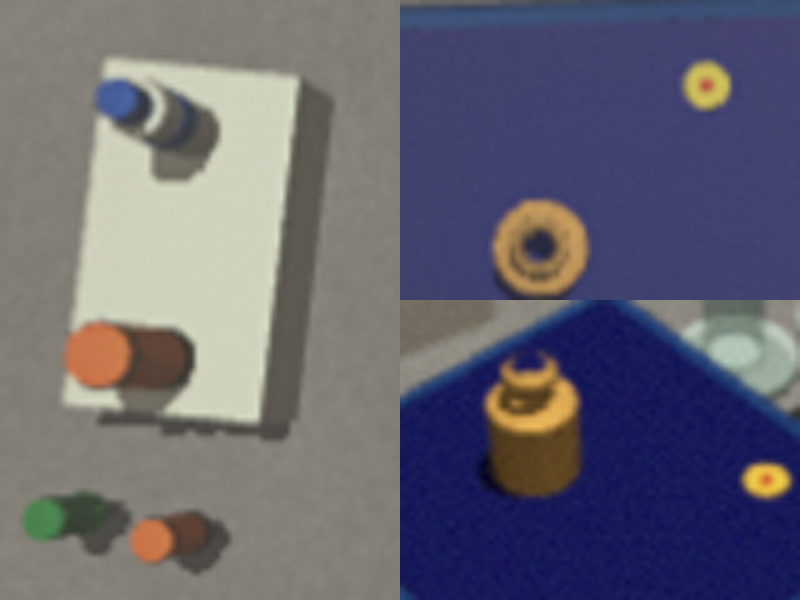

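View pics/p2.png

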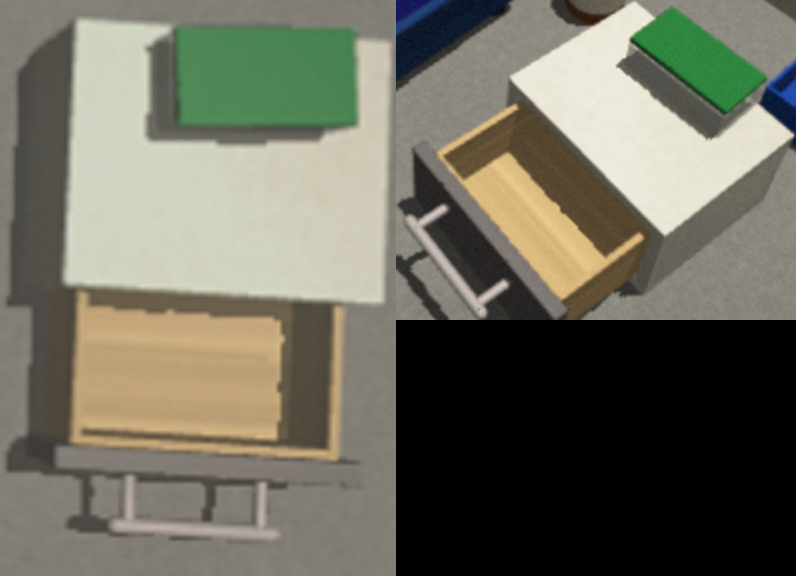

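View pics/p3.png

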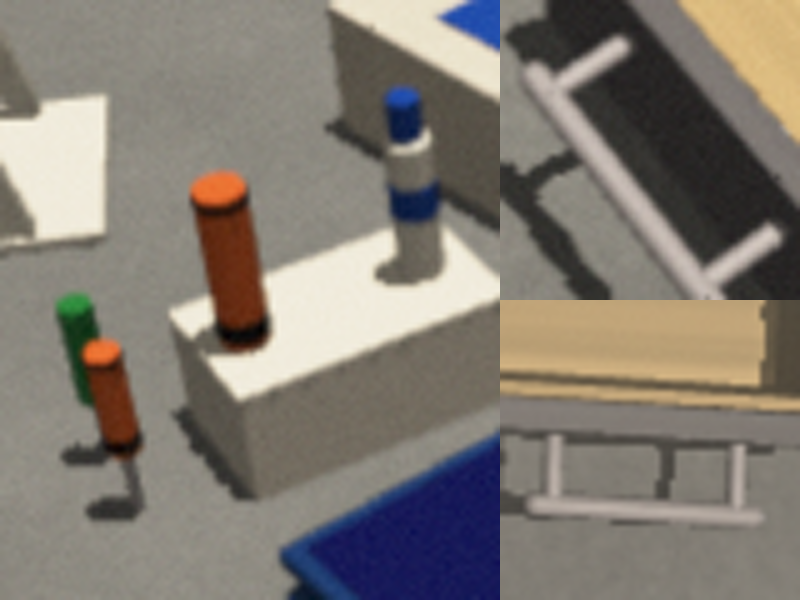

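Run:
```python
from h import *
t,s=load('top0'),load('side0')
P=dict(gauge=((159.4,225.7),(223.6,127.4)),spot=((321,186.6),(337.8,200.6)),knob=((287.6,218.6),(290.4,178.2)),body=((287.6,219.2),(291.2,185.2)),
hL=((421.6,295.6),(317.6,344)),hR=((466,298.2),(352.8,390.2)),cfl=((407.9,228.8),(366.75,272.75)),cfr=((496.3,233.8),(443.75,352.75)),cbl=((411.3,155.2),(428.75,235.75)))
for k,(a,b) in P.items():
    X,e=tri(t,a,s,b); print(k,X.round(4),'gap',round(e,4))
for k,z in dict(gauge=.165,spot=.103,knob=.164,body=.143,cfl=.11,cfr=.11,cbl=.11).items(): print(k,z,atz(t,*P[k][0],z).round(4),atz(s,*P[k][1],z).round(4))
# pan corners (z .103) top img & stand corners z .07
for n,p,z in [('stBL',(140+103/5-.4,155+58/5-.4),.07),('stBR',(140+300/5-.4,155+76/5-.4),.07),('stFL',(140+62/5-.4,155+403/5-.4),.07),('stFR',(140+262/5-.4,155+424/5-.4),.07),
 ('drfrontL',(390+55/3.6-.36,150+447/3.6-.36),.09),('drfrontLin',(390+75/3.6-.36,150+440/3.6-.36),.09)]: print(n,atz(t,*p,z).round(4))
```

```text
gauge [0.5863 0.3127 0.1639] gap 0.0007
spot [ 0.6706 -0.024   0.1041] gap 0.0018
knob [0.5978 0.0489 0.1624] gap 0.002
body [0.5979 0.0492 0.142 ] gap 0.0006
hL [ 0.4239 -0.2521  0.0743] gap 0.0012
hR [ 0.4155 -0.3534  0.0759] gap 0.0007
cfl [ 0.5752 -0.2147  0.1125] gap 0.0
cfr [ 0.5607 -0.4135  0.1094] gap 0.0024
cbl [ 0.739  -0.2271  0.11  ] gap 0.002
gauge 0.165 [0.5866 0.3121 0.165 ] [0.5853 0.3114 0.165 ]
spot 0.103 [ 0.6715 -0.0246  0.103 ] [ 0.6706 -0.0226  0.103 ]
knob 0.164 [0.5986 0.0482 0.164 ] [0.5959 0.0478 0.164 ]
body 0.143 [0.5981 0.049  0.143 ] [0.597  0.0484 0.143 ]
cfl 0.11 [ 0.5752 -0.2153  0.11  ] [ 0.5766 -0.2134  0.11  ]
cfr 0.11 [ 0.5616 -0.4141  0.11  ] [ 0.5592 -0.413   0.11  ]
cbl 0.11 [ 0.7398 -0.2278  0.11  ] [ 0.7379 -0.2267  0.11  ]
stBL [0.7262 0.345  0.07  ]
stBR [0.7169 0.2539 0.07  ]
stFL [0.5674 0.3612 0.07  ]
stFR [0.5569 0.2698 0.07  ]
drfrontL [ 0.4747 -0.2109  0.09  ]
drfrontLin [ 0.4789 -0.2236  0.09  ]
```

```bash
cat >> h.py <<'E'
def go(*targets, yaw=None):
    o=sensors.get_obs(); R0=Rn.from_euler('xyz',o['tool_rot'],degrees=True)
    rv=np.zeros(3) if yaw is None else (R0.inv()*Rn.from_euler('xyz',[180,0,yaw],degrees=True)).as_rotvec()
    print(o['time_s'],o['tool_pos'].round(4),o['tool_rot'].round(2),o['force'].round(2),o['grip_width'],o['grasp_force'],'q7',o['qpos'][6].round(1))
    for X in targets: print('mm',(R0.inv().apply(np.array(X)-o['tool_pos'])*1000).round(1),'rv',rv.round(4))
E
python3 -c "
from h import *
go([.598,.049,.25],[.598,.049,.126],yaw=-4.4)"
```

```text
0.1 [ 0.2066 -0.6158  0.2296] [-1.799e+02  1.000e-02  1.855e+01] [ 0.02  0.93 -0.11] 0.0871308546897249 0.0 q7 -3.3
mm [ 582.6 -505.7  -19.6] rv [-1.700e-03  4.000e-04  4.006e-01]
mm [ 582.6 -505.5  104.4] rv [-1.700e-03  4.000e-04  4.006e-01]
```

drive_tool([
  {"x":40,"y":-35,"z":-20,"rz":0.1,"fingers":-1},
  {"x":90,"y":-78,"z":-20,"rz":0.2,"fingers":-1},
  {"x":140,"y":-121,"z":-20,"rz":0.3,"fingers":-1},
  {"x":190,"y":-165,"z":-20,"rz":0.4,"fingers":-1},
  {"x":235,"y":-204,"z":-20,"rz":0.4,"fingers":-1},
  {"x":280,"y":-243,"z":-20,"rz":0.4,"fingers":-1},
  {"x":325,"y":-282,"z":-20,"rz":0.4,"fingers":-1},
  {"x":370,"y":-321,"z":-20,"rz":0.4,"fingers":-1},
  {"x":415,"y":-360,"z":-20,"rz":0.4,"fingers":-1},
  {"x":460,"y":-399,"z":-20,"rz":0.4,"fingers":-1},
  {"x":505,"y":-438,"z":-20,"rz":0.4,"fingers":-1},
  {"x":550,"y":-477,"z":-20,"rz":0.4,"fingers":-1},
  {"x":575,"y":-499,"z":-20,"rz":0.4,"fingers":-1},
  {"x":582.5,"y":-505.5,"z":-20,"rz":0.4,"fingers":-1},
  {"x":582.5,"y":-505.5,"z":-20,"rz":0.4,"fingers":-1},
  {"x":582.5,"y":-505.5,"z":-20,"rz":0.4,"fingers":-1},
])

```text
invalid input at $.moves[0]: expected keys x, y, z, rx, ry, rz, fingers
```

```bash
python3 -c "
from h import *
go([.598,.049,.126],yaw=-4.4)"
```

```text
0.1 [ 0.2066 -0.6158  0.2296] [-1.799e+02  1.000e-02  1.855e+01] [ 0.02  0.93 -0.11] 0.0871308546897249 0.0 q7 -3.3
mm [ 582.6 -505.5  104.4] rv [-1.700e-03  4.000e-04  4.006e-01]
```

drive_tool([
  {"x":40,"y":-35,"z":-20,"rx":0,"ry":0,"rz":0.1,"fingers":-1},
  {"x":90,"y":-78,"z":-20,"rx":0,"ry":0,"rz":0.2,"fingers":-1},
  {"x":140,"y":-121,"z":-20,"rx":0,"ry":0,"rz":0.3,"fingers":-1},
  {"x":190,"y":-165,"z":-20,"rx":0,"ry":0,"rz":0.4,"fingers":-1},
  {"x":235,"y":-204,"z":-20,"rx":0,"ry":0,"rz":0.4,"fingers":-1},
  {"x":280,"y":-243,"z":-20,"rx":0,"ry":0,"rz":0.4,"fingers":-1},
  {"x":325,"y":-282,"z":-20,"rx":0,"ry":0,"rz":0.4,"fingers":-1},
  {"x":370,"y":-321,"z":-20,"rx":0,"ry":0,"rz":0.4,"fingers":-1},
  {"x":415,"y":-360,"z":-20,"rx":0,"ry":0,"rz":0.4,"fingers":-1},
  {"x":460,"y":-399,"z":-20,"rx":0,"ry":0,"rz":0.4,"fingers":-1},
  {"x":505,"y":-438,"z":-20,"rx":0,"ry":0,"rz":0.4,"fingers":-1},
  {"x":550,"y":-477,"z":-20,"rx":0,"ry":0,"rz":0.4,"fingers":-1},
  {"x":575,"y":-499,"z":-20,"rx":0,"ry":0,"rz":0.4,"fingers":-1},
  {"x":582.5,"y":-505.5,"z":-20,"rx":0,"ry":0,"rz":0.4,"fingers":-1},
  {"x":582.5,"y":-505.5,"z":-20,"rx":0,"ry":0,"rz":0.4,"fingers":-1},
  {"x":582.5,"y":-505.5,"z":-20,"rx":0,"ry":0,"rz":0.4,"fingers":-1},
])

```text
time_s: 2.1
tool_pos: [0.5978, 0.046, 0.2504]
tool_rot: [179.9, 0.0, -4.5]
force: [-1.0, -1.1, 0.4]
grip_width: 0.0868
grasp_force: 0.0
```

```bash
python3 -c "
from h import *
go([.598,.049,.126],yaw=-4.4)"
```

```text
2.1 [0.5978 0.046  0.2504] [ 1.7991e+02  2.0000e-02 -4.5300e+00] [-0.98 -1.05  0.41] 0.08679435268365221 0.0 q7 -108.4
mm [  0.   -3.2 124.4] rv [ 0.0016  0.0004 -0.0022]
```

drive_tool([
  {"x":0,"y":-3,"z":40,"rx":0,"ry":0,"rz":0,"fingers":-1},
  {"x":0,"y":-3,"z":80,"rx":0,"ry":0,"rz":0,"fingers":-1},
  {"x":0,"y":-3,"z":110,"rx":0,"ry":0,"rz":0,"fingers":-1},
  {"x":0,"y":-3,"z":127,"rx":0,"ry":0,"rz":0,"fingers":-1},
  {"x":0,"y":-3,"z":127,"rx":0,"ry":0,"rz":0,"fingers":-1},
  {"x":0,"y":-3,"z":127,"rx":0,"ry":0,"rz":0,"fingers":0.2},
  {"x":0,"y":-3,"z":127,"rx":0,"ry":0,"rz":0,"fingers":1},
  {"x":0,"y":-3,"z":127,"rx":0,"ry":0,"rz":0,"fingers":1},
  {"x":0,"y":-3,"z":127,"rx":0,"ry":0,"rz":0,"fingers":1},
  {"x":0,"y":-3,"z":127,"rx":0,"ry":0,"rz":0,"fingers":1},
  {"x":0,"y":-3,"z":127,"rx":0,"ry":0,"rz":0,"fingers":1},
], force=30)

```text
time_s: 3.48
tool_pos: [0.5983, 0.0502, 0.1234]
tool_rot: [179.9, 0.0, -4.4]
force: [-0.9, -2.6, -1.3]
grip_width: 0.0394
grasp_force: 30.0
```

drive_tool([
  {"x":0,"y":0,"z":-20,"rx":0,"ry":0,"rz":0,"fingers":1},
  {"x":0,"y":0,"z":-50,"rx":0,"ry":0,"rz":0,"fingers":1},
  {"x":0,"y":0,"z":-90,"rx":0,"ry":0,"rz":0,"fingers":1},
  {"x":0,"y":0,"z":-110,"rx":0,"ry":0,"rz":0,"fingers":1},
  {"x":0,"y":0,"z":-110,"rx":0,"ry":0,"rz":0,"fingers":1},
  {"x":0,"y":0,"z":-110,"rx":0,"ry":0,"rz":0,"fingers":1},
])

```text
time_s: 4.22
tool_pos: [0.5974, 0.0511, 0.2317]
tool_rot: [180.0, 0.2, -4.4]
force: [0.9, -0.2, -5.4]
grip_width: 0.0394
grasp_force: 30.0
```

```bash
python3 -c "
from h import *
t,s=load('top0'),load('side0')
for a,b in [((410.5,271.9),(332.25,311.25)),((483.5,276.9),(394.25,383.25))]: print(tri(t,a,s,b))
go([.5124,-.310,.23],yaw=-4.4)"
```

```text
(array([ 0.47976122, -0.22470292,  0.08898042]), np.float64(0.002669358605693381))
(array([ 0.46652407, -0.39077964,  0.09125682]), np.float64(0.004193664195167474))
4.225 [0.5974 0.0511 0.2317] [ 1.7997e+02  1.7000e-01 -4.3600e+00] [ 0.89 -0.19 -5.35] 0.03936023472677907 29.999993706587702 q7 -109.0
mm [-57.3 366.5   2.1] rv [0.0005 0.003  0.0007]
```

drive_tool([
  {"x":-6,"y":40,"z":0,"rx":0,"ry":0,"rz":0,"fingers":1},
  {"x":-14,"y":90,"z":0,"rx":0,"ry":0,"rz":0,"fingers":1},
  {"x":-22,"y":140,"z":0,"rx":0,"ry":0,"rz":0,"fingers":1},
  {"x":-30,"y":190,"z":0,"rx":0,"ry":0,"rz":0,"fingers":1},
  {"x":-38,"y":240,"z":0,"rx":0,"ry":0,"rz":0,"fingers":1},
  {"x":-46,"y":290,"z":0,"rx":0,"ry":0,"rz":0,"fingers":1},
  {"x":-53,"y":335,"z":0,"rx":0,"ry":0,"rz":0,"fingers":1},
  {"x":-56,"y":357,"z":0,"rx":0,"ry":0,"rz":0,"fingers":1},
  {"x":-57,"y":366,"z":0,"rx":0,"ry":0,"rz":0,"fingers":1},
  {"x":-57,"y":366,"z":0,"rx":0,"ry":0,"rz":0,"fingers":1},
  {"x":-57,"y":366,"z":0,"rx":0,"ry":0,"rz":0,"fingers":1},
  {"x":-57,"y":366,"z":0,"rx":0,"ry":0,"rz":0,"fingers":1},
])

```text
time_s: 5.72
tool_pos: [0.5144, -0.3077, 0.2337]
tool_rot: [-180.0, -0.0, -4.2]
force: [-0.4, -0.2, -5.2]
grip_width: 0.0394
grasp_force: 30.0
```

```bash
python3 -c "
from h import *
go([.5124,-.310,.046],yaw=-4.4)
c=snap('top','t1')
crop('t1',380,140,130,180,3.3,'t1c')"
```

```text
5.725 [ 0.5144 -0.3077  0.2337] [-1.7999e+02 -2.0000e-02 -4.2200e+00] [-0.38 -0.24 -5.22] 0.03940866257857613 29.99997125705704 q7 -70.3
mm [ -1.9   2.5 187.7] rv [-0.0002 -0.0003  0.0031]
```

View pics/t1c.png

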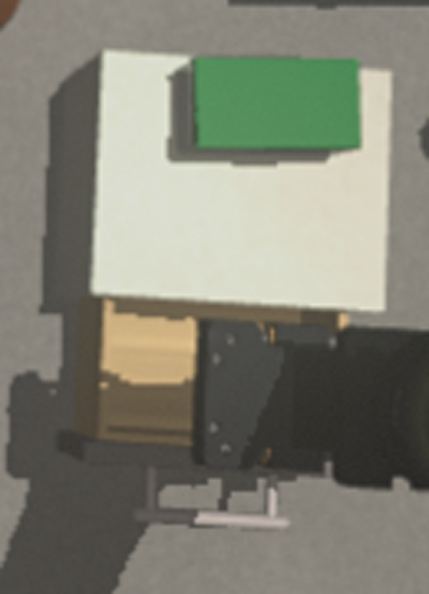

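The gripper hangs over the open front part of the drawer: its left edge is at crop x≈200, and it sits clear of the cabinet's front edge at crop y≈305. I'll lower it.

drive_tool([
  {"x":-2,"y":2,"z":40,"rx":0,"ry":0,"rz":0,"fingers":1},
  {"x":-2,"y":2,"z":90,"rx":0,"ry":0,"rz":0,"fingers":1},
  {"x":-2,"y":2,"z":135,"rx":0,"ry":0,"rz":0,"fingers":1},
  {"x":-2,"y":2,"z":165,"rx":0,"ry":0,"rz":0,"fingers":1},
  {"x":-2,"y":2,"z":178,"rx":0,"ry":0,"rz":0,"fingers":1},
  {"x":-2,"y":2,"z":180,"rx":0,"ry":0,"rz":0,"fingers":1},
  {"x":-2,"y":2,"z":180,"rx":0,"ry":0,"rz":0,"fingers":1},
  {"x":-2,"y":2,"z":180,"rx":0,"ry":0,"rz":0,"fingers":1},
])

```text
time_s: 6.78
tool_pos: [0.5126, -0.3117, 0.0552]
tool_rot: [179.9, -0.1, -4.4]
force: [-0.5, -0.0, -5.6]
grip_width: 0.0398
grasp_force: 30.0
```

drive_tool([
  {"x":0,"y":0,"z":3,"rx":0,"ry":0,"rz":0,"fingers":1},
  {"x":0,"y":0,"z":6,"rx":0,"ry":0,"rz":0,"fingers":1},
  {"x":0,"y":0,"z":8,"rx":0,"ry":0,"rz":0,"fingers":1},
  {"x":0,"y":0,"z":8,"rx":0,"ry":0,"rz":0,"fingers":1},
])

```text
time_s: 7.28
tool_pos: [0.5113, -0.311, 0.0452]
tool_rot: [-180.0, 0.0, -4.4]
force: [-0.3, 0.5, -4.7]
grip_width: 0.0392
grasp_force: 30.0
```

drive_tool([
  {"x":0,"y":0,"z":1.5,"rx":0,"ry":0,"rz":0,"fingers":1},
  {"x":0,"y":0,"z":2,"rx":0,"ry":0,"rz":0,"fingers":1},
  {"x":0,"y":0,"z":2,"rx":0,"ry":0,"rz":0,"fingers":1},
])

```text
time_s: 7.65
tool_pos: [0.5115, -0.3111, 0.0435]
tool_rot: [180.0, 0.0, -4.4]
force: [-0.3, 0.6, -5.2]
grip_width: 0.039
grasp_force: 30.0
```

drive_tool([
  {"x":0,"y":0,"z":1,"rx":0,"ry":0,"rz":0,"fingers":1},
  {"x":0,"y":0,"z":2,"rx":0,"ry":0,"rz":0,"fingers":1},
  {"x":0,"y":0,"z":2,"rx":0,"ry":0,"rz":0,"fingers":1},
])

```text
time_s: 8.02
tool_pos: [0.5123, -0.3113, 0.0425]
tool_rot: [180.0, -0.1, -4.4]
force: [-0.6, 0.6, 2.3]
grip_width: 0.0392
grasp_force: 30.0
```

drive_tool([
  {"x":0,"y":0,"z":0,"rx":0,"ry":0,"rz":0,"fingers":-0.4},
  {"x":0,"y":0,"z":0,"rx":0,"ry":0,"rz":0,"fingers":-0.4},
  {"x":0,"y":0,"z":0,"rx":0,"ry":0,"rz":0,"fingers":-0.4},
  {"x":0,"y":0,"z":-20,"rx":0,"ry":0,"rz":0,"fingers":-0.4},
  {"x":0,"y":0,"z":-60,"rx":0,"ry":0,"rz":0,"fingers":-0.4},
  {"x":0,"y":0,"z":-110,"rx":0,"ry":0,"rz":0,"fingers":-0.4},
  {"x":-40,"y":0,"z":-130,"rx":0,"ry":0,"rz":0,"fingers":0.3},
  {"x":-90,"y":0,"z":-130,"rx":0,"ry":0,"rz":0,"fingers":1},
  {"x":-120,"y":0,"z":-130,"rx":0,"ry":0,"rz":0,"fingers":1},
  {"x":-120,"y":0,"z":-130,"rx":0,"ry":0,"rz":0,"fingers":1},
  {"x":-120,"y":0,"z":-130,"rx":0,"ry":0,"rz":0,"fingers":1},
])

```text
time_s: 9.4
tool_pos: [0.393, -0.3021, 0.1728]
tool_rot: [179.9, -0.1, -4.3]
force: [0.3, 0.1, -0.8]
grip_width: 0.0188
grasp_force: 0.0
```

```bash
python3 -c "
from h import *
c=snap('side','s2'); snap('top','t2')
A=cv2.imread('pics/s2.png')[200:400,240:510]; B=cv2.imread('pics/t2.png')[140:340,380:510]
cv2.imwrite('pics/c2.png',cv2.resize(np.hstack([A,B]),None,fx=2,fy=2))
go([.385,-.301,.10],[.385,-.301,.075],[.495,-.309,.075],yaw=-4.4)"
```

```text
9.5 [ 0.3932 -0.3018  0.1721] [ 1.7998e+02 -7.0000e-02 -4.2900e+00] [-0.1  -0.82  0.12] 0.010727538641123165 0.0 q7 -60.8
mm [-8.4 -0.2 72.1] rv [ 0.0003 -0.0013  0.002 ]
mm [-8.4 -0.3 97.1] rv [ 0.0003 -0.0013  0.002 ]
mm [101.9  -0.5  97.3] rv [ 0.0003 -0.0013  0.002 ]
```

View pics/c2.png

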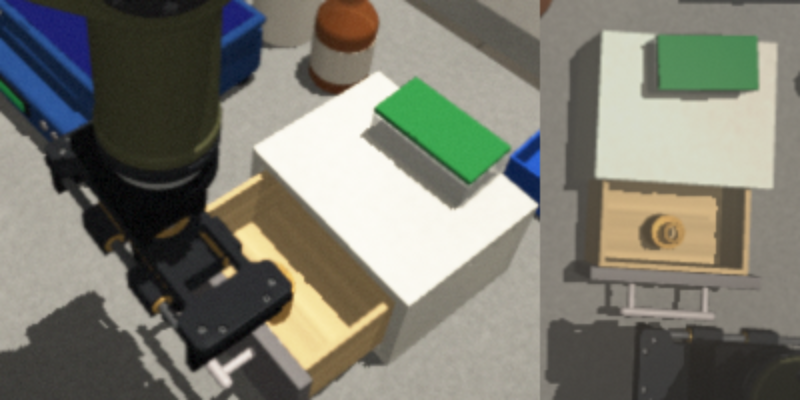

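The weight stands upright on the drawer floor, in front of the cabinet (crop 665,232), and the closed fingers are ahead of the bar. Next I'll go down and push.

drive_tool([
  {"x":-9,"y":0,"z":30,"rx":0,"ry":0,"rz":0,"fingers":1},
  {"x":-9,"y":0,"z":70,"rx":0,"ry":0,"rz":0,"fingers":1},
  {"x":-9,"y":0,"z":100,"rx":0,"ry":0,"rz":0,"fingers":1},
  {"x":-9,"y":0,"z":106,"rx":0,"ry":0,"rz":0,"fingers":1},
  {"x":-9,"y":0,"z":106,"rx":0,"ry":0,"rz":0,"fingers":1},
  {"x":-3,"y":0,"z":106,"rx":0,"ry":0,"rz":0,"fingers":1},
  {"x":3,"y":0,"z":106,"rx":0,"ry":0,"rz":0,"fingers":1},
  {"x":9,"y":0,"z":106,"rx":0,"ry":0,"rz":0,"fingers":1},
  {"x":15,"y":0,"z":106,"rx":0,"ry":0,"rz":0,"fingers":1},
  {"x":22,"y":0,"z":106,"rx":0,"ry":0,"rz":0,"fingers":1},
  {"x":30,"y":0,"z":106,"rx":0,"ry":0,"rz":0,"fingers":1},
  {"x":39,"y":0,"z":106,"rx":0,"ry":0,"rz":0,"fingers":1},
  {"x":48,"y":0,"z":106,"rx":0,"ry":0,"rz":0,"fingers":1},
  {"x":57,"y":0,"z":106,"rx":0,"ry":0,"rz":0,"fingers":1},
  {"x":66,"y":0,"z":106,"rx":0,"ry":0,"rz":0,"fingers":1},
  {"x":74,"y":0,"z":106,"rx":0,"ry":0,"rz":0,"fingers":1},
  {"x":81,"y":0,"z":106,"rx":0,"ry":0,"rz":0,"fingers":1},
  {"x":87,"y":0,"z":106,"rx":0,"ry":0,"rz":0,"fingers":1},
  {"x":92,"y":0,"z":106,"rx":0,"ry":0,"rz":0,"fingers":1},
  {"x":95,"y":0,"z":106,"rx":0,"ry":0,"rz":0,"fingers":1},
])

```text
time_s: 12.0
tool_pos: [0.4869, -0.3092, 0.0655]
tool_rot: [-180.0, 0.0, -4.4]
force: [-0.9, -0.2, 0.4]
grip_width: 0.0004
grasp_force: 0.5
```

drive_tool([
  {"x":3,"y":0,"z":0,"rx":0,"ry":0,"rz":0,"fingers":1},
  {"x":6,"y":0,"z":0,"rx":0,"ry":0,"rz":0,"fingers":1},
  {"x":9,"y":0,"z":0,"rx":0,"ry":0,"rz":0,"fingers":1},
  {"x":11,"y":0,"z":0,"rx":0,"ry":0,"rz":0,"fingers":1},
  {"x":12,"y":0,"z":0,"rx":0,"ry":0,"rz":0,"fingers":1},
  {"x":12,"y":0,"z":0,"rx":0,"ry":0,"rz":0,"fingers":1},
])

```text
time_s: 12.75
tool_pos: [0.4988, -0.31, 0.0656]
tool_rot: [-180.0, -0.0, -4.4]
force: [-0.7, -0.8, 0.3]
grip_width: 0.0003
grasp_force: 0.2
```

drive_tool([
  {"x":2,"y":0,"z":0,"rx":0,"ry":0,"rz":0,"fingers":1},
  {"x":4,"y":0,"z":0,"rx":0,"ry":0,"rz":0,"fingers":1},
  {"x":5,"y":0,"z":0,"rx":0,"ry":0,"rz":0,"fingers":1},
  {"x":6,"y":0,"z":0,"rx":0,"ry":0,"rz":0,"fingers":1},
  {"x":6,"y":0,"z":0,"rx":0,"ry":0,"rz":0,"fingers":1},
])

```text
time_s: 13.38
tool_pos: [0.5007, -0.3103, 0.0654]
tool_rot: [-179.9, 0.5, -4.4]
force: [-10.8, 2.7, 8.2]
grip_width: 0.0004
grasp_force: 5.8
```

The arm stopped hard with 10.8 N against it after about 98 mm of travel, so the drawer looks shut. I'll back off and lift.

drive_tool([
  {"x":-10,"y":0,"z":0,"rx":0,"ry":0,"rz":0,"fingers":1},
  {"x":-40,"y":0,"z":0,"rx":0,"ry":0,"rz":0,"fingers":1},
  {"x":-60,"y":0,"z":-50,"rx":0,"ry":0,"rz":0,"fingers":1},
  {"x":-60,"y":0,"z":-110,"rx":0,"ry":0,"rz":0,"fingers":0},
  {"x":-60,"y":0,"z":-170,"rx":0,"ry":0,"rz":0,"fingers":-1},
  {"x":-60,"y":-30,"z":-185,"rx":0,"ry":0,"rz":0,"fingers":-1},
  {"x":-60,"y":-80,"z":-185,"rx":0,"ry":0,"rz":0,"fingers":-1},
  {"x":-60,"y":-130,"z":-185,"rx":0,"ry":0,"rz":0,"fingers":-1},
  {"x":-40,"y":-180,"z":-185,"rx":0,"ry":0,"rz":0,"fingers":-1},
  {"x":-20,"y":-230,"z":-185,"rx":0,"ry":0,"rz":0,"fingers":-1},
  {"x":0,"y":-280,"z":-185,"rx":0,"ry":0,"rz":0,"fingers":-1},
  {"x":0,"y":-300,"z":-185,"rx":0,"ry":0,"rz":0,"fingers":-1},
  {"x":0,"y":-300,"z":-185,"rx":0,"ry":0,"rz":0,"fingers":-1},
])

```text
time_s: 15.0
tool_pos: [0.5279, -0.0092, 0.2508]
tool_rot: [-180.0, -0.1, -4.1]
force: [1.0, -1.3, 0.8]
grip_width: 0.0856
grasp_force: 0.0
```

```bash
python3 -c "
from h import *
c=snap('side','s3'); snap('top','t3')
A=cv2.imread('pics/s3.png')[200:400,240:510]; B=cv2.imread('pics/t3.png')[140:340,380:510]
cv2.imwrite('pics/c3.png',cv2.resize(np.hstack([A,B]),None,fx=2,fy=2))
go([.5865,.3123,.25],[.5865,.3123,.119],yaw=-4.4)"
```

```text
15.1 [ 0.5275 -0.0127  0.2505] [ 1.7995e+02 -4.0000e-02 -4.4200e+00] [ 0.43 -1.36 -0.  ] 0.08595896827210572 0.0 q7 -98.7
mm [ 3.380e+01 -3.286e+02  3.000e-01] rv [ 0.0009 -0.0007 -0.0003]
mm [  33.7 -328.7  131.3] rv [ 0.0009 -0.0007 -0.0003]
```

View pics/c3.png

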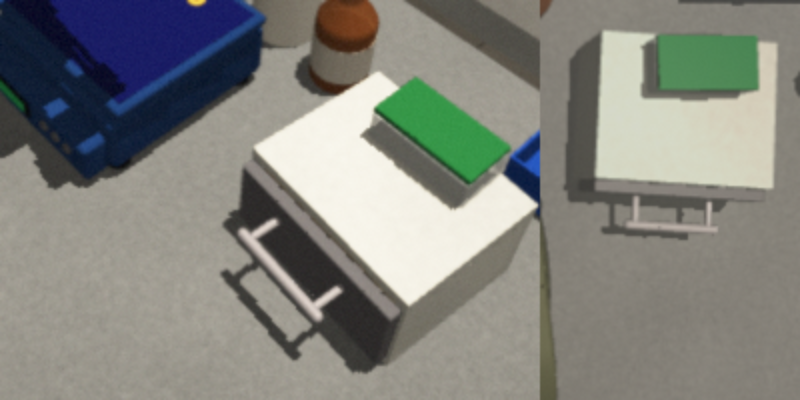

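The drawer is fully shut: its front lies against the cabinet (top crop y≈185) and the tip box has not moved. On to the gauge.

drive_tool([
  {"x":5,"y":-40,"z":0,"rx":0,"ry":0,"rz":0,"fingers":-1},
  {"x":10,"y":-90,"z":0,"rx":0,"ry":0,"rz":0,"fingers":-1},
  {"x":15,"y":-140,"z":0,"rx":0,"ry":0,"rz":0,"fingers":-1},
  {"x":20,"y":-190,"z":0,"rx":0,"ry":0,"rz":0,"fingers":-1},
  {"x":25,"y":-240,"z":0,"rx":0,"ry":0,"rz":0,"fingers":-1},
  {"x":30,"y":-290,"z":0,"rx":0,"ry":0,"rz":0,"fingers":-1},
  {"x":33,"y":-315,"z":0,"rx":0,"ry":0,"rz":0,"fingers":-1},
  {"x":34,"y":-328,"z":0,"rx":0,"ry":0,"rz":0,"fingers":-1},
  {"x":34,"y":-328,"z":0,"rx":0,"ry":0,"rz":0,"fingers":-1},
  {"x":34,"y":-328,"z":0,"rx":0,"ry":0,"rz":0,"fingers":-1},
  {"x":34,"y":-328,"z":0,"rx":0,"ry":0,"rz":0,"fingers":-1},
])

```text
time_s: 16.48
tool_pos: [0.5869, 0.3112, 0.2507]
tool_rot: [179.9, -0.0, -4.5]
force: [-0.3, -0.6, -0.7]
grip_width: 0.0873
grasp_force: 0.0
```

```bash
python3 -c "
from h import *
go([.5865,.3123,.119],yaw=-4.4)"
```

```text
16.475 [0.5869 0.3112 0.2507] [ 1.7994e+02 -4.0000e-02 -4.5000e+00] [-0.28 -0.6  -0.71] 0.08727705429926934 0.0 q7 -137.7
mm [ -0.6  -1.2 131.7] rv [ 0.001  -0.0007 -0.0017]
```

drive_tool([
  {"x":-0.5,"y":-1,"z":40,"rx":0,"ry":0,"rz":0,"fingers":-1},
  {"x":-0.5,"y":-1,"z":80,"rx":0,"ry":0,"rz":0,"fingers":-1},
  {"x":-0.5,"y":-1,"z":115,"rx":0,"ry":0,"rz":0,"fingers":-1},
  {"x":-0.5,"y":-1,"z":131,"rx":0.001,"ry":0,"rz":0,"fingers":-1},
  {"x":-0.5,"y":-1,"z":131,"rx":0.001,"ry":0,"rz":0,"fingers":-1},
  {"x":-0.5,"y":-1,"z":131,"rx":0.001,"ry":0,"rz":0,"fingers":0},
  {"x":-0.5,"y":-1,"z":131,"rx":0.001,"ry":0,"rz":0,"fingers":1},
  {"x":-0.5,"y":-1,"z":131,"rx":0.001,"ry":0,"rz":0,"fingers":1},
  {"x":-0.5,"y":-1,"z":131,"rx":0.001,"ry":0,"rz":0,"fingers":1},
  {"x":-0.5,"y":-1,"z":131,"rx":0.001,"ry":0,"rz":0,"fingers":1},
  {"x":-0.5,"y":-1,"z":131,"rx":0.001,"ry":0,"rz":0,"fingers":1},
  {"x":-0.5,"y":-1,"z":131,"rx":0.001,"ry":0,"rz":0,"fingers":1},
], force=40)

```text
time_s: 17.98
tool_pos: [0.5859, 0.314, 0.1195]
tool_rot: [-180.0, 0.0, -4.4]
force: [-0.2, 0.5, 0.1]
grip_width: 0.0272
grasp_force: 40.0
```

```bash
python3 -c "
from h import *
go([.5865,.3123,.119],yaw=-4.4)"
```

```text
17.975 [0.5859 0.314  0.1195] [-1.7995e+02  1.0000e-02 -4.3700e+00] [-0.16  0.46  0.13] 0.027179361447071948 40.00040915329009 q7 -140.5
mm [0.8 1.6 0.5] rv [-0.0008  0.0001  0.0006]
```

drive_tool([
  {"x":0,"y":0,"z":-20,"rx":0,"ry":0,"rz":0,"fingers":1},
  {"x":0,"y":0,"z":-50,"rx":0,"ry":0,"rz":0,"fingers":1},
  {"x":0,"y":0,"z":-90,"rx":0,"ry":0,"rz":0,"fingers":1},
  {"x":0,"y":0,"z":-130,"rx":0,"ry":0,"rz":0,"fingers":1},
  {"x":0,"y":0,"z":-155,"rx":0,"ry":0,"rz":0,"fingers":1},
  {"x":0,"y":0,"z":-160,"rx":0,"ry":0,"rz":0,"fingers":1},
  {"x":0,"y":0,"z":-160,"rx":0,"ry":0,"rz":0,"fingers":1},
])

```text
time_s: 18.85
tool_pos: [0.5857, 0.3138, 0.2794]
tool_rot: [-180.0, 0.0, -4.4]
force: [-0.2, 0.5, -2.1]
grip_width: 0.0272
grasp_force: 40.0
```

```bash
python3 -c "
from h import *
go([.671,-.0238,.25],yaw=-4.4)"
```

```text
18.85 [0.5857 0.3138 0.2794] [-179.96    0.     -4.36] [-0.24  0.46 -2.05] 0.027207944819794546 40.000036410056055 q7 -137.3
mm [110.7 330.2  29.1] rv [-0.0007  0.0001  0.0007]
```

Next I'll move above the spot at z 0.25, which puts the tip about 33 mm over the pan, and look.

drive_tool([
  {"x":8,"y":30,"z":0,"rx":0,"ry":0,"rz":0,"fingers":1},
  {"x":22,"y":70,"z":0,"rx":0,"ry":0,"rz":0,"fingers":1},
  {"x":38,"y":115,"z":0,"rx":0,"ry":0,"rz":0,"fingers":1},
  {"x":54,"y":160,"z":0,"rx":0,"ry":0,"rz":0,"fingers":1},
  {"x":70,"y":205,"z":0,"rx":0,"ry":0,"rz":0,"fingers":1},
  {"x":85,"y":250,"z":0,"rx":0,"ry":0,"rz":0,"fingers":1},
  {"x":98,"y":290,"z":5,"rx":0,"ry":0,"rz":0,"fingers":1},
  {"x":106,"y":315,"z":15,"rx":0,"ry":0,"rz":0,"fingers":1},
  {"x":111,"y":330,"z":25,"rx":0,"ry":0,"rz":0,"fingers":1},
  {"x":111,"y":330,"z":29,"rx":0,"ry":0,"rz":0,"fingers":1},
  {"x":111,"y":330,"z":29,"rx":0,"ry":0,"rz":0,"fingers":1},
  {"x":111,"y":330,"z":29,"rx":0,"ry":0,"rz":0,"fingers":1},
  {"x":111,"y":330,"z":29,"rx":0,"ry":0,"rz":0,"fingers":1},
])

```text
time_s: 20.48
tool_pos: [0.6715, -0.0223, 0.2509]
tool_rot: [-179.9, -0.1, -4.3]
force: [-1.2, -0.1, -0.4]
grip_width: 0.0279
grasp_force: 40.0
```

```bash
python3 -c "
from h import *
snap('side','s4');snap('top','t4')
go([.671,-.0238,.223],yaw=-4.4)
for z in (.1405,): print(proj(load('s4'),[.671,-.0238,z]),proj(load('s4'),[.671,-.0238,.108]))
A=cv2.imread('pics/s4.png')[110:260,260:420]
cv2.imwrite('pics/c4.png',cv2.resize(A,None,fx=4,fy=4,interpolation=cv2.INTER_CUBIC))
"
```

```text
20.575 [ 0.6715 -0.023   0.2507] [-1.7995e+02 -4.0000e-02 -4.3200e+00] [-0.13 -0.61 -1.47] 0.027188338772642987 39.999935422092676 q7 -106.0
mm [-0.5  0.9 27.7] rv [-0.0009 -0.0007  0.0014]
[338.50594758 188.19319612] [338.31149561 199.15339831]
```

View pics/c4.png

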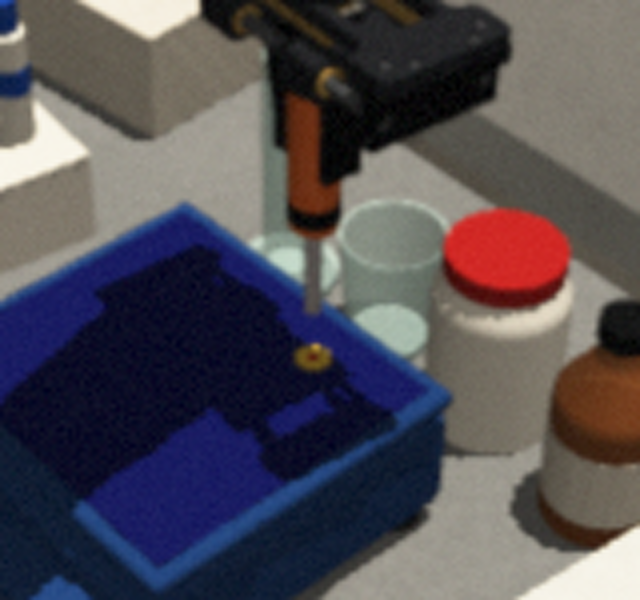

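The gauge hangs upright, its tip end is at crop (313,~310) and the spot is at (314,357). The two agree sideways. For the depth direction I'll read the tip's edge from the pixels.

```bash
python3 -c "
from h import *
c=load('s4'); I=c['image'].astype(int).sum(2)
for r in range(170,206): print(r,I[r,331:347])
X=np.array([.6715,-.023,.1412])
a=np.linspace(0,2*np.pi,60)
E=np.array([proj(c,X+[.005*np.cos(t),.005*np.sin(t),0]) for t in a]); print('tip rows',E[:,1].min(),E[:,1].max(),'cols',E[:,0].min(),E[:,0].max())
E=np.array([proj(c,X+[.014*np.cos(t),.014*np.sin(t),.06]) for t in a]); print('shoulder',E.min(0),E.max(0))
for d in ([.002,0,0],[0,.002,0],[0,0,.002]): print(d,proj(c,X+d)-proj(c,X))
J=c['image'].astype(int); m=(J[:,:,0]>90)&(J[:,:,1]>60)&(J[:,:,2]<70); m[:193]=0; m[206:]=0; m[:,:328]=0; m[:,348:]=0; v,u=np.nonzero(m); print('spot',u.mean(),v.mean(),u.min(),u.max(),v.min(),v.max())
O=(J[:,:,0]>90)&(J[:,:,1]<80)&(J[:,:,2]<60)
for r in (140,150,155): print(r,np.nonzero(O[r,320:350])[0]+320)
"
```

```text
170 [428 427 427 421 370 280 228 235 240 338 439 457 441 451 475 447]
171 [466 470 457 435 366 278 233 248 250 394 529 524 474 424 429 465]
172 [567 572 562 537 425 280 230 238 264 408 570 592 522 410 374 429]
173 [604 610 612 596 498 322 242 240 262 393 555 619 570 455 358 382]
174 [611 611 616 597 523 340 251 239 247 369 512 598 617 515 372 346]
175 [608 616 611 609 524 352 246 238 254 359 495 555 605 539 389 336]
176 [603 610 616 603 522 350 242 238 260 390 522 549 584 550 398 342]
177 [538 591 602 584 477 318 244 249 257 412 518 542 551 507 393 331]
178 [386 479 507 512 432 294 241 239 259 410 524 536 522 449 370 332]
179 [258 325 392 453 419 308 256 238 254 404 524 527 468 404 362 334]
180 [236 253 285 352 373 300 259 234 260 424 522 494 400 361 363 343]
181 [201 224 240 275 273 239 235 236 253 408 475 412 375 417 388 340]
182 [165 185 209 224 227 220 247 242 251 339 389 362 421 447 400 333]
183 [158 162 174 196 221 226 236 243 238 274 306 362 443 448 405 331]
184 [151 138 148 173 188 206 236 241 233 271 353 423 449 462 402 341]
185 [139 154 159 141 162 206 240 235 234 267 321 3
[... 1103 characters left out ...]
207 215 181 155 108  68  65  86 127]
202 [ 44  67  63  73  99 124 140 136 141 114  95  69  69  61  70 109]
203 [66 54 57 56 57 63 84 65 83 65 56 45 50 57 70 62]
204 [ 51  61  57  46  56  55  62  50  52  62  67  50  66  50  69 100]
205 [61 49 46 68 62 57 61 57 58 59 63 63 49 65 65 78]
tip rows 186.14545461517093 189.1979309806825 cols 336.13694440373786 340.745743403844
shoulder [332.08765581 161.89225113] [345.55191093 170.33343191]
[0.002, 0, 0] [ 0.69362233 -0.39520653]
[0, 0.002, 0] [-0.60597302 -0.46478649]
[0, 0, 0.002] [ 0.01211154 -0.69117159]
spot 338.1111111111111 198.92592592592592 335 341 197 201
140 [334 335 336 337 338]
150 [333 334 335 336 337 338]
155 [333 334 335 336 337 338]
```

drive_tool([
  {"x":0,"y":2,"z":8,"rx":0,"ry":0,"rz":0,"fingers":1},
  {"x":0,"y":2,"z":18,"rx":0,"ry":0,"rz":0,"fingers":1},
  {"x":0,"y":2,"z":26,"rx":0,"ry":0,"rz":0,"fingers":1},
  {"x":0,"y":2,"z":30,"rx":0,"ry":0,"rz":0,"fingers":1},
  {"x":0,"y":2,"z":30,"rx":0,"ry":0,"rz":0,"fingers":1},
  {"x":0,"y":2,"z":30,"rx":0,"ry":0,"rz":0,"fingers":1},
  {"x":0,"y":2,"z":30,"rx":0,"ry":0,"rz":0,"fingers":1},
])

```text
time_s: 21.45
tool_pos: [0.6715, -0.0254, 0.2206]
tool_rot: [-179.9, -0.0, -4.4]
force: [-0.5, 0.3, -1.0]
grip_width: 0.0272
grasp_force: 40.0
```

```bash
python3 -c "
from h import *
snap('side','s5')
go([.671,-.0258,.2175],yaw=-4.4)
A=cv2.imread('pics/s5.png')[150:225,300:380]
cv2.imwrite('pics/c5.png',cv2.resize(A,None,fx=8,fy=8,interpolation=cv2.INTER_CUBIC))
"
```

```text
21.5 [ 0.6714 -0.0255  0.2206] [-1.7995e+02 -3.0000e-02 -4.3700e+00] [ 0.8  -0.38 -1.2 ] 0.027244325344985193 39.99994237907231 q7 -106.3
mm [-0.4  0.3  3.1] rv [-0.0009 -0.0006  0.0006]
```

View pics/c5.png

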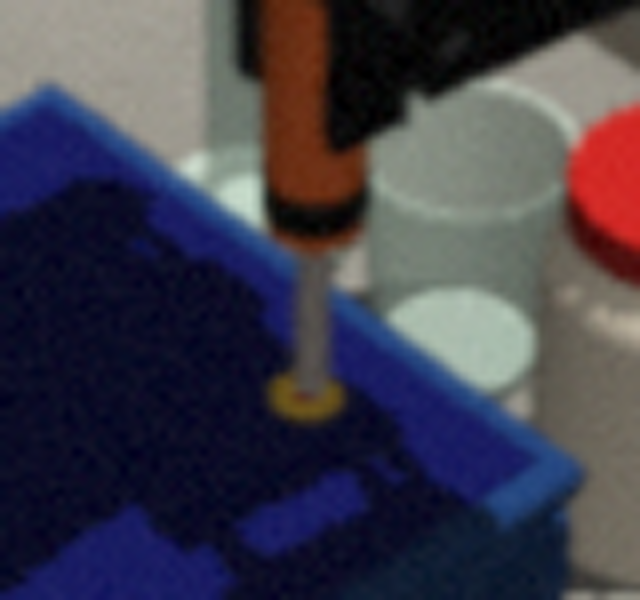

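The tip is just above the spot: tip centre at about crop (312,388), spot at (306,397), so it is roughly 1.5 mm off. I'll correct that and press gently.

drive_tool([
  {"x":-1.2,"y":-1,"z":0,"rx":0,"ry":0,"rz":0,"fingers":1},
  {"x":-1.2,"y":-1,"z":0,"rx":0,"ry":0,"rz":0,"fingers":1},
  {"x":-1.2,"y":-1,"z":2,"rx":0,"ry":0,"rz":0,"fingers":1},
  {"x":-1.2,"y":-1,"z":3,"rx":0,"ry":0,"rz":0,"fingers":1},
  {"x":-1.2,"y":-1,"z":4,"rx":0,"ry":0,"rz":0,"fingers":1},
  {"x":-1.2,"y":-1,"z":5,"rx":0,"ry":0,"rz":0,"fingers":1},
  {"x":-1.2,"y":-1,"z":5,"rx":0,"ry":0,"rz":0,"fingers":1},
  {"x":-1.2,"y":-1,"z":5,"rx":0,"ry":0,"rz":0,"fingers":1},
])

```text
time_s: 22.5
tool_pos: [0.6701, -0.0245, 0.2154]
tool_rot: [-180.0, -0.0, -4.4]
force: [0.2, -0.6, 0.7]
grip_width: 0.0271
grasp_force: 40.0
```

```bash
python3 -c "
from h import *
F=[];Z=[]
for i in range(6):
    vision.read_camera('side'); o=sensors.get_obs(); F.append(o['force']); Z.append(o['tool_pos'])
print(np.mean(F,0),np.std(F,0),np.mean(Z,0),o['tool_rot'],o['grip_width'])
"
```

```text
[-0.38469526 -0.38489006  0.88386927] [0.73944555 0.331149   0.54733065] [ 0.67016919 -0.02449042  0.21530421] [-1.79951643e+02 -4.62073169e-03 -4.36842096e+00] 0.027343595325575423
```

The net push is about 2.3 N at 2.2 mm of sinking, so the two measures agree. I'll add about 1.7 mm.

drive_tool([
  {"x":0,"y":0,"z":0.8,"rx":0,"ry":0,"rz":0,"fingers":1},
  {"x":0,"y":0,"z":1.7,"rx":0,"ry":0,"rz":0,"fingers":1},
  {"x":0,"y":0,"z":1.7,"rx":0,"ry":0,"rz":0,"fingers":1},
  {"x":0,"y":0,"z":1.7,"rx":0,"ry":0,"rz":0,"fingers":1},
  {"x":0,"y":0,"z":1.7,"rx":0,"ry":0,"rz":0,"fingers":1},
  {"x":0,"y":0,"z":1.7,"rx":0,"ry":0,"rz":0,"fingers":1},
])

```text
time_s: 23.55
tool_pos: [0.6702, -0.0245, 0.2136]
tool_rot: [-180.0, -0.0, -4.4]
force: [-0.5, -0.4, 2.6]
grip_width: 0.0272
grasp_force: 40.0
```

```bash
python3 -c "
from h import *
F=[];Z=[]
for i in range(14):
    c=vision.read_camera('side'); o=sensors.get_obs(); F.append(o['force']); Z.append(o['tool_pos'])
print(np.mean(F,0),np.std(F,0),np.mean(Z,0),o['tool_rot'],o['grip_width'],o['time_s'])
J=c['image'].astype(int)
for r in range(194,206): print(r,J[r,331:347,0])
T=vision.read_camera('top')['image'].astype(int); t0=load('top0')['image'].astype(int)
D=np.abs(T-t0).sum(2)
print('stand/pipette/small',D[155:280,140:215].mean(), 'cyl..amber',D[110:160,232:390].mean(),'tipbox',D[150:230,405:500].mean())
"
```

```text
[-0.89113379 -0.6012035   2.56371369] [0.33549874 0.48294121 0.33478328] [ 0.67018084 -0.02448843  0.21352742] [-1.79948999e+02 -2.03114875e-03 -4.36738918e+00] 0.02734633586126337 24.25
194 [ 1  6 10 21 31 63 81 84 75 54 29 19 27 24 22 25]
195 [ 8  2  6  9 27 63 85 87 75 51 30 22 22 21 22 27]
196 [ 1 13 11 12 26 56 80 85 74 47 32 24 27 28 27 22]
197 [12  7 16 16 34 67 83 82 72 68 58 25 23 24 25 20]
198 [ 12  16  21  38  65  80  84  84  93 156 156  57  27  26  25  28]
199 [ 12  11  37  67  88  88  85  83  91 136 138  74  25  19  27  28]
200 [  7  19  45  85  94  87  82  84  86  99 105  75  34  12  17  21]
201 [  9   8  45  84  99  95  89  91  92 101 101  76  30  11  13  20]
202 [ 14  13  25  53  86  98 101 100 101 104  86  52  15   2   9  10]
203 [13  7  4 26 51 69 78 78 73 64 46 25 12 14  4  9]
204 [ 8  9  5 18 13 27 37 38 33 24 13 12  1  8 11  9]
205 [13  9 12 17 10 12 15 13 11 14 10 12  2 11  3 10]
stand/pipette/small 44.481386666666666 cyl..amber 67.43911392405063 tipbox 34.48092105263158
```

The net push is about 4.0 N, and the tip sits on the spot (both centred at column ≈337.6). Handing in.

```bash
python3 -c "
from h import *
print(workorder.sign_off())"
```

```text
the job is handed in; nothing more can be done
None
```

I stood the brass weight in the drawer, slid the drawer fully shut, and handed in with the arm still holding the gauge upright on the yellow spot at about 4 N; no verdict came back. I did not re-check by eye that every bystander is still in place.

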